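# Lock the lamp cap into the microscope's lamp house

## Task

Fit the blue-handled lamp cap to the microscope lamp house: set its two lugs into the slots of the port, push it down against the spring, turn it clockwise (seen from above) into its end position, and let it go so that it springs up into its lock and stays there. The angle of the slots is not measured, so feel for them gently and never force the cap; leave the oil bottle, the beaker and the slide box where they stand.

Things in the scene. Friction and masses are not known exactly. Their poses are not given: they have to be found in the camera images.
- lamp_cap: Loose lamp cap, about 90 g, upright on the bench. Origin: centre of its flat underside; z up its axis, x along lugs and grip bar; half a turn changes nothing. Aluminium plug 42 mm diameter, z 0 to 14 mm; two lugs at its foot on +x and -x reach 27 mm from the axis, 8 mm wide, z 0 to 5 mm; black flange 62 mm diameter, z 14 to 20 mm, with red marks over the lugs.
- cap_grip (a point): Middle of the cap's blue grip bar, 33 mm above the cap's underside; axes as the cap. The bar is 46 mm long (x), 12 mm wide (y) and stands 26 mm above the flange.
- lamp_house: Fixed white lamp house, 140 x 120 x 70 mm, black top plate, blue stripe on its front (-x). Origin: centre of its underside, z up. In the middle of its top stands the aluminium port ring: outer diameter 74 mm, 21 mm high, bore 45.6 mm. More than 50 N between cap and lamp house damages them.
- port (a point): Centre of the port ring's top face, 91 mm above the bench; axes as the lamp house. Two opposite slots, 11 mm wide, 60 mm across, red-marked: the ring is clamped at an angle not measured here, so they lie 0.15 to 1.0 rad anticlockwise (seen from above) of +x and -x. A lug enters within about 0.06 rad of its slot's middle; else it stands on the ring's top. From each slot a groove runs clockwise seen from above.
- port_seat (a point): On the port's axis 14 mm below the ring's top: the cap's underside is here when its flange lands on the ring (hard stop). The cap can turn only with its underside 11 to 14 mm below the ring's top. A sprung plunger in the port meets the underside 2 mm below the ring's top and pushes up with 2 N, plus 0.25 N per further mm.
- port_lock (a point): On the port's axis 8 mm below the ring's top: the cap's underside is here when locked. About 60 degrees clockwise from the slot the lugs meet an end stop; over the last 10 degrees the ledge above is 3 mm higher, and on release the plunger lifts the cap into this lock. Turned less, it stays at 11 mm, unlocked; not turned, it springs out to 2 mm below.
- oil_bottle: Bystander: amber immersion-oil bottle, 32 mm diameter, 75 mm tall, loose. Origin: centre of its underside.
- beaker: Bystander: glass beaker, 68 mm diameter, 85 mm tall, loose. Origin: centre of its underside.
- slide_box: Bystander: blue and grey slide box, 85 x 110 x 34 mm, loose. Origin: centre of its underside.
There are look-alikes about, which are no part of the job. Leave any pink look-alike of the lamp_cap alone.

How it is judged:
By the outcome, as a careful person would: the job done as asked, in the order asked, and still so for the second after the job is handed in, with the robot touching nothing.
It also fails if it takes over 69 s, if anything falls off the work surface, if the arm or the gripper's body presses on something with over 40 N, if the wrist force passes 120 N, or if a joint passes its speed limit or range.

## Robot

A 7-joint arm with a two-finger parallel gripper is mounted at the origin on the work surface. World frame = base frame: x ahead of the robot, y to its left, z up, the work surface at z = 0. Lengths are in m, angles in rad, forces in N, time in s.
With the tool pointing down it reaches from about 0.4 to 0.925 m from the base axis. Payload 4.1 kg.
Tool frame: the origin (TCP) lies on the centre line of the jaws, within the pads' length; the fingertips stand 8 mm ahead of it and the grasp point (between the pads) lies 11 mm behind it; z points along the fingers, y is the direction in which the jaws open and shut (so a half turn about z gives the same grasp; the last joint's range is limited). The gripper opens to 85 mm and grips with 20 to 120 N. Pads are 22 mm wide; open, the fingers measure 114 mm over their backs; the gripper's body (76 mm by 85 mm) begins 54 mm behind the grasp point. The pads swing forward as they close: fully open they stand 13 mm farther back than shut.
Start: joints at [-1.393, 0.398, 0.045, 1.537, -0.019, 1.207, -0.051], TCP at [0.178, 0.625, 0.239] pointing down, gripper open.
Joint ranges: [-2.82, 2.82], [-0.49, 2.23], [-1.37, 1.46], [0, 2.46], [-1.36, 4.5], [0.23, 2], [-2.94, 2.94]. Speed limits (rad/s): [2.57, 2.57, 3.14, 3.14, 3.14, 3.14, 3.14].

## Interface

Orientations are given as a 3x3 rotation matrix whose columns are the frame's x, y, z axes.
In Python, from rig import arm, planner, viewer, job_done gives the robot as it stands. Calls block until the motion is done:
- arm.reach(position, orientation): joint-space move of the TCP to a pose.
- arm.move_l(position, ori=None, rate=0.15): straight line of the TCP; ori=None keeps the orientation; rate is the mean speed in m/s.
- arm.movej(angles): joint-space move.
- arm.command_gripper(opening, f_grip=None): finger opening in m; f_grip is the grip in N (None keeps the last); returns when the fingers have stopped.
- arm.wait(seconds).
- planner.ik(position, orientation): joint angles nearest the present ones, or None.
- arm.get_obs(): the state.
- viewer.snapshot(name): name is "scene" or "top" or "wrist"; returns (picture, depth): 420x560x3 uint8, red, green, blue; 420x560 float32, m along the optical axis (not along the pixel's ray), 0 where there is no reading.
- viewer.get_calibration(name): a dict with "mtx" (3x3 intrinsics, pixels), "xyz" and "rotation" of the camera in the world. Camera axes: x right, y up, looking along -z (the intrinsics and any distortion apply to the point x, -y, -z); pixel columns grow to the right and rows downward; lengths in m; the calibration is good to about 2 mm. A picture is of the moment at which its call begins: read the wrist's pose just before it. get_calibration takes no time and is no camera call; for the wrist camera it gives the pose at the moment of the call.
A pose or a line that the arm cannot do raises arm.PlanningError and nothing moves.
- job_done(): hands the job in, once; it reports no verdict.
The state is a dict: "time": time; "qpos": joint angles; "dq": joint speeds; "joint_torque": joint torques, N m; "eef_pos": TCP position; "orientation": TCP orientation; "force": force on the tool from outside, world axes, zero at the start; "ft_torque": the same for the moment, N m; "opening": finger opening in m.
Only numpy, scipy, OpenCV 4.12 (cv2) and the standard library are available. Lean on these libraries where they do the work, as an engineer would, in place of code of your own. Each camera call takes 0.05 s, during which the arm holds its last target.

## Working session

There is one attempt and no reset: what is moved stays moved. The work goes in short steps, each a Python script; the robot and the scene stay as the last script left them, time stands still between calls to the robot, and variables do not carry over. Pictures are saved under pics/ and viewed, and the job is handed in when it is done.

```bash
ls; mkdir -p pics
python3 - <<'E'
from rig import arm,viewer
import cv2,numpy as np
for n in ("scene","top"):
    p,d=viewer.snapshot(n); cv2.imwrite(f"pics/{n}0.png",p[:,:,::-1]); np.save(f"/tmp/{n}0.npy",d)
    print(n,viewer.get_calibration(n))
o=arm.get_obs();print(o['time'],o['orientation'],o['force'])
E
```

```text
pics
scene {'mtx': array([[382.33373719,   0.        , 280.6668723 ],
       [  0.        , 382.33373719, 207.53512078],
       [  0.        ,   0.        ,   1.        ]]), 'xyz': array([1.28836746, 0.09939001, 0.63287156]), 'rotation': array([[-0.14190639, -0.63534002,  0.7590821 ],
       [ 0.98983942, -0.09802702,  0.10299815],
       [ 0.00897171,  0.76598548,  0.64279526]])}
top {'mtx': array([[523.16370515,   0.        , 285.46093278],
       [  0.        , 523.16370515, 212.06928216],
       [  0.        ,   0.        ,   1.        ]]), 'xyz': array([0.358481  , 0.02579139, 1.35027779]), 'rotation': array([[ 0.04600975,  0.97887604, -0.19921045],
       [-0.99894029,  0.04532243, -0.00801141],
       [ 0.00118652,  0.19936795,  0.97992398]])}
0.1 [[-9.61965869e-01  2.73169408e-01 -3.76540536e-04]
 [ 2.73169649e-01  9.61964384e-01 -1.69330448e-03]
 [-1.00340397e-04 -1.73176056e-03 -9.99998495e-01]] [0.62038797 0.83640097 0.06624189]
```

View pics/scene0.png

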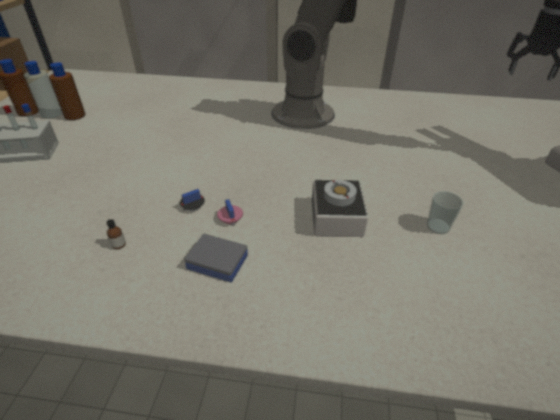

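View pics/top0.png

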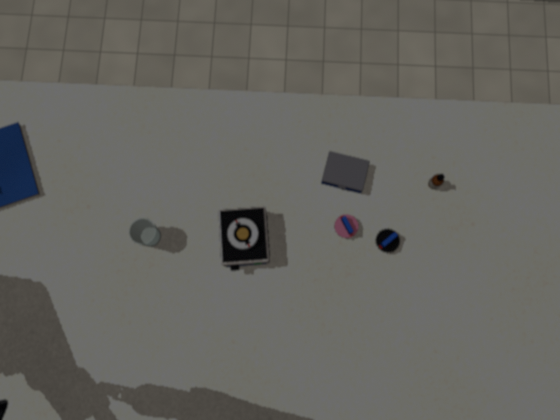

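The target cap (black flange, blue bar) is at about (388,240) in the top view. The pink look-alike is at (347,226) and the lamp house port at (243,235).

```bash
cat > h.py <<'E'
import numpy as np,cv2
from rig import arm,planner,viewer,job_done
def ray(c,u,v):
    m=c['mtx']; d=np.array([(u-m[0,2])/m[0,0],-(v-m[1,2])/m[1,1],-1.]); return c['rotation']@d
def px2z(c,u,v,z):
    d=ray(c,u,v); return c['xyz']+d*(z-c['xyz'][2])/d[2]
def px2d(c,u,v,dep): return c['xyz']+ray(c,u,v)*dep
def proj(c,p):
    q=c['rotation'].T@(np.asarray(p)-c['xyz']); m=c['mtx']; return m[0,2]+m[0,0]*q[0]/-q[2], m[1,2]-m[1,1]*q[1]/-q[2]
def down(a): # tool y axis at angle a in world
    y=np.array([np.cos(a),np.sin(a),0]); z=np.array([0,0,-1.]); return np.stack([np.cross(y,z),y,z],1)
E
python3 - <<'E'
from h import *
c=viewer.get_calibration('top')
for u,v,z in ((388,240,.03),(347,226,.03),(243,234,.091),(346,172,.034),(437,181,.07),(146,233,.08)): print(u,v,px2z(c,u,v,z).round(4))
p=cv2.imread('pics/top0.png')
a=cv2.resize(p[205:265,205:285],None,fx=7,fy=7,interpolation=cv2.INTER_CUBIC);b=cv2.resize(p[200:260,325:410],None,fx=7,fy=7,interpolation=cv2.INTER_CUBIC)
a=np.clip(a*1.8,0,255);b=np.clip(b*1.8,0,255)
cv2.imwrite('pics/a.png',a);cv2.imwrite('pics/b.png',b)
E
```

```text
388 240 [ 0.5664 -0.2278  0.03  ]
347 226 [ 0.5978 -0.1226  0.03  ]
243 234 [0.5553 0.1369 0.091 ]
346 172 [ 0.7399 -0.1163  0.034 ]
437 181 [ 0.7166 -0.3428  0.07  ]
146 233 [0.5484 0.3761 0.08  ][ WARN:0@0.810] global loadsave.cpp:1063 imwrite_ Unsupported depth image for selected encoder is fallbacked to CV_8U.
```

View pics/a.png

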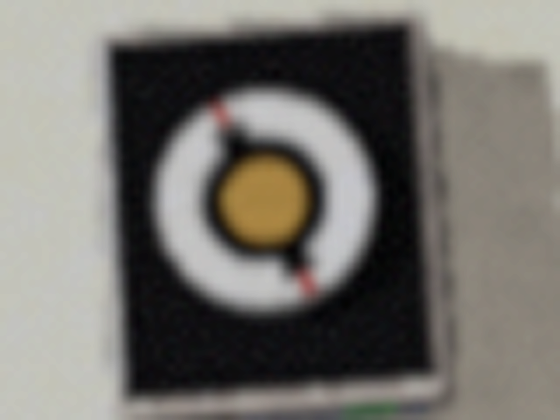

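View pics/b.png

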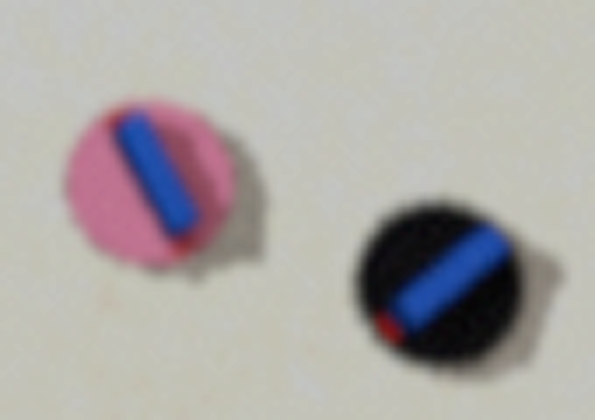

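Slots are visible: red marks at about (236.1,220.0) and (249.1,245.4) in the top view. The cap's bar is clear too. I'll compute the angles and go for a closer wrist look over each.

Run:
```python
from h import *
c=viewer.get_calibration('top')
P=lambda x,y,z,o:px2z(c,o[0]+(x+.5)/7-.5,o[1]+(y+.5)/7-.5,z)
oa=(205,205);ob=(325,200)
m1=P(218,105,.091,oa);m2=P(309,283,.091,oa)
print('port',P(265,200,.091,oa),'marks',m1,m2,'ang',np.arctan2(*(m1-m2)[1::-1]),np.linalg.norm(m1-m2))
# house top corners
H=[P(x,y,.07,oa) for x,y in ((110,42),(415,22),(435,375),(128,395))]
for h in H: print(h.round(4))
print('house dirs',np.arctan2(*(H[0]-H[3])[1::-1]),np.arctan2(*(H[1]-H[2])[1::-1]),'c',np.mean(H,0))
b1=P(403,317,.046,ob);b2=P(497,240,.046,ob)
print('cap',(b1+b2)/2,'ang',np.arctan2(*(b2-b1)[1::-1]),np.linalg.norm(b2-b1))
print(P(437,284,.02,ob))
w=viewer.get_calibration('wrist');o=arm.get_obs();print(w, o['orientation'].T@(w['xyz']-o['eef_pos']), o['orientation'].T@w['rotation'])
```

```text
port [0.55729848 0.13839739 0.091     ] marks [0.59011844 0.15691986 0.091     ] [0.52895031 0.12135584 0.091     ] ang 0.5266413473190751 0.07075549033193367
[0.615  0.1991 0.07  ]
[0.6274 0.0908 0.07  ]
[0.5014 0.0769 0.07  ]
[0.4894 0.1839 0.07  ]
house dirs 0.1206531272914206 0.10959672677985192 c [0.5583059  0.13765098 0.07      ]
cap [ 0.56565832 -0.22688232  0.046     ] ang -0.8493999807081786 0.044746892080397935
[ 0.56749734 -0.22713209  0.02      ]
{'mtx': array([[373.5680329 ,   0.        , 279.45169341],
       [  0.        , 373.5680329 , 206.48864442],
       [  0.        ,   0.        ,   1.        ]]), 'xyz': array([0.10805229, 0.64430214, 0.37249699]), 'rotation': array([[ 0.2730054 , -0.92423366, -0.26694603],
       [ 0.96201138,  0.26186052,  0.07722159],
       [-0.00146816, -0.27788703,  0.96061264]])} [ 0.07207992 -0.00038286 -0.13413485] [[ 1.70576635e-04  9.60641470e-01  2.77791176e-01]
 [ 9.99999951e-01 -9.06329582e-05 -3.00624553e-04]
 [-2.63615376e-04  2.77791214e-01 -9.60641438e-01]]
```

Run:
```python
from h import *
for a in (0.722,0.722-np.pi):
  q=planner.ik([.566,-.227,.2],down(a)); print(a,q)
for a in (2.098,1.05,2.098-np.pi,1.0-np.pi):
  q=planner.ik([.557,.138,.2],down(a)); print(a,q)
```

```text
0.722 [-0.2911229   0.47564681  0.82367427  1.69958735 -0.37976815  1.13429934
  1.36293394]
-2.419592653589793 [-0.50391794  0.7135984   1.26538977  1.70384602 -0.71209512  1.27095944
 -1.49817045]
2.098 [-0.59627726  0.31073775  0.34452231  1.77755503 -0.11777955  1.07342026
  1.88733437]
1.05 [-0.73626557  0.33211534  0.52341537  1.78110403 -0.18610119  1.0775101
  0.90208958]
-1.0435926535897933 [-0.86642822  0.36534455  0.69784233  1.78416414 -0.26235929  1.08679884
 -1.12125411]
-2.141592653589793 [-1.18898026  0.6314983   1.26808146  1.79033005 -0.64471939  1.21584609
 -1.87336679]
```

Run:
```python
from h import *
import pickle
def look(n):
    c=viewer.get_calibration('wrist'); p,d=viewer.snapshot('wrist'); cv2.imwrite(f'pics/{n}.png',p[:,:,::-1]); pickle.dump((c,d,p),open(f'/tmp/{n}.pkl','wb'))
arm.reach([.557,.138,.21],down(2.098)); print(arm.get_obs()['time']); look('wport')
arm.reach([.566,-.227,.16],down(.722)); print(arm.get_obs()['time']); look('wcap')
print(arm.get_obs()['eef_pos'],arm.get_obs()['force'])
```

```text
2.3083
3.7333
[ 0.56710933 -0.22456159  0.15991334] [-0.36416227  0.33938395 -0.20501685]
```

View pics/wport.png

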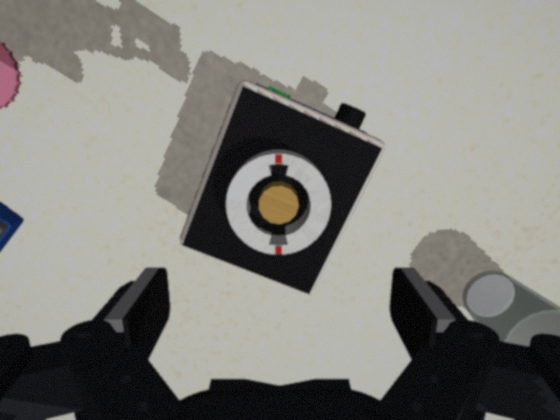

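View pics/wcap.png

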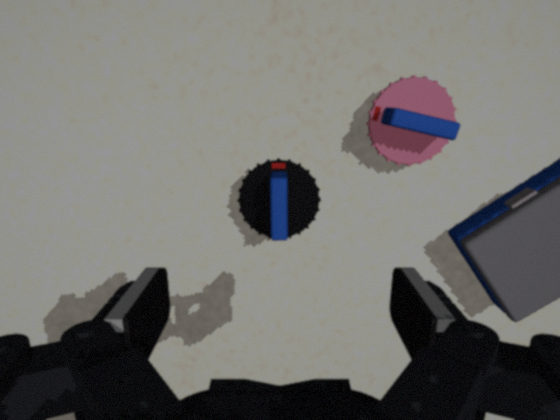

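The wrist picture shows the port centre at about (278,203) with marks at (278,160) and (278,250), and the cap's bar at (279,205). Both are almost aligned with the tool. I'll enlarge both.

Run:
```python
from h import *
p=cv2.imread('pics/wport.png')[145:265,215:345];cv2.imwrite('pics/wp2.png',cv2.resize(p,None,fx=5,fy=5,interpolation=cv2.INTER_CUBIC))
p=cv2.imread('pics/wcap.png')[150:250,225:335];cv2.imwrite('pics/wc2.png',cv2.resize(p,None,fx=6,fy=6,interpolation=cv2.INTER_CUBIC))
o=arm.get_obs();print(o['time'],o['eef_pos'],o['dq'].round(4))
arm.wait(.2)
o=arm.get_obs();print(o['time'],o['eef_pos'],o['dq'].round(4),o['orientation'])
```

```text
3.7833 [ 0.56710933 -0.22456159  0.15991334] [-0.0046 -0.0032  0.0013  0.0023  0.0036  0.0001 -0.0032]
3.9833 [ 0.56655008 -0.22574997  0.1600534 ] [ 0.0053  0.0009  0.0079  0.0016  0.0022 -0.0006  0.0017] [[-6.62591905e-01  7.48980564e-01  2.87818702e-04]
 [ 7.48980592e-01  6.62591728e-01  5.24034598e-04]
 [ 2.01785438e-04  5.62791704e-04 -9.99999821e-01]]
```

View pics/wp2.png

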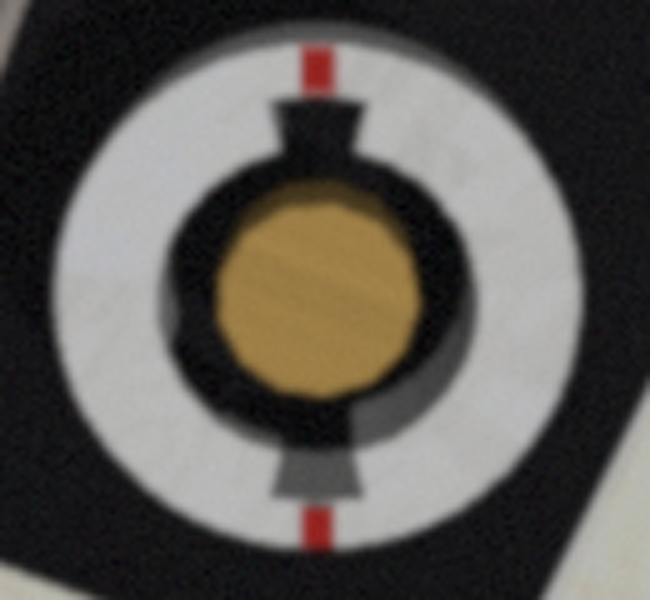

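View pics/wc2.png

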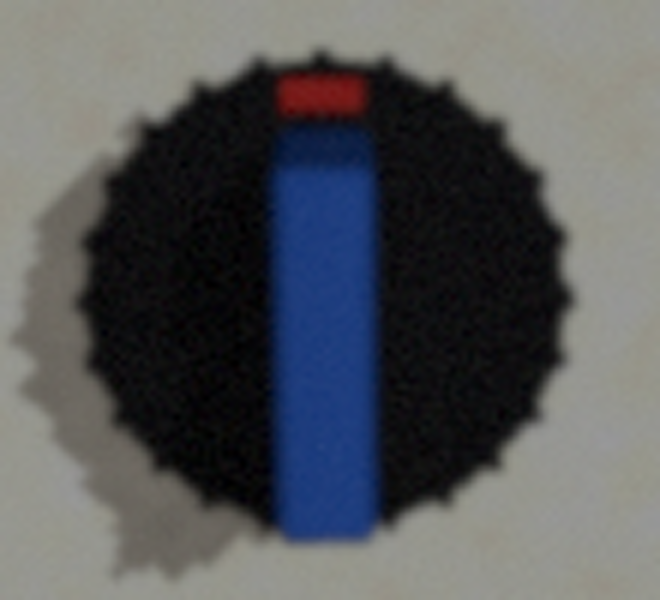

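Run:
```python
from h import *
import pickle
c=pickle.load(open('/tmp/wport.pkl','rb'))[0]
P=lambda x,y,z:px2z(c,215+(x+.5)/5-.5,145+(y+.5)/5-.5,z)
m1=P(318,70,.091);m2=P(318,527,.091)
print(P(317.5,297,.091),(P(52,297,.091)+P(583,297,.091))/2,(P(317.5,43,.091)+P(317.5,551,.091))/2,(m1+m2)/2,np.linalg.norm(m1-m2),np.arctan2(*(m1-m2)[1::-1])%np.pi)
print(np.linalg.norm(P(52,297,.091)-P(583,297,.091)))
s1=(P(275,102,.091)+P(366,104,.091))/2; s2=(P(273,497,.091)+P(362,498,.091))/2
print('slots',np.arctan2(*(s1-s2)[1::-1])%np.pi,(s1+s2)/2)
c=pickle.load(open('/tmp/wcap.pkl','rb'))[0]
P=lambda x,y,z:px2z(c,225+(x+.5)/6-.5,150+(y+.5)/6-.5,z)
a=P(325.5,166,.046);b=P(329,540,.046); print('cap',(a+b)/2,np.linalg.norm(a-b),np.arctan2(*(a-b)[1::-1]), np.arctan2(*(b-a)[1::-1]))
print('flange',(P(85,300,.02)+P(567,300,.02))/2)
```

```text
[0.55643961 0.13908197 0.091     ] [0.556439   0.13908302 0.091     ] [0.55770218 0.13981845 0.091     ] [0.55761581 0.13984969 0.091     ] 0.06696953031166117 0.5281428345854238
0.07476257939756549
slots 0.520969399259037 [0.55750874 0.13994387 0.091     ]
cap [ 0.56738408 -0.22690266  0.046     ] 0.04498890352566808 2.3053012210581354 -0.8362914325316577
flange [ 0.56735273 -0.22706124  0.02      ]
```

Run:
```python
from h import *
R=down(.7345)
arm.command_gripper(.05,60)
arm.move_l([.5674,-.2269,.07],R,rate=.1)
arm.move_l([.5674,-.2269,.033],R,rate=.06)
arm.wait(.3)
o=arm.get_obs();print(o['time'],o['eef_pos'],o['force'],o['ft_torque'])
arm.command_gripper(0.0,60)
o=arm.get_obs();print(o['time'],o['eef_pos'],o['force'],o['ft_torque'],o['opening'])
arm.move_l([.5674,-.2269,.2],rate=.15); arm.wait(.3)
o=arm.get_obs();print(o['time'],o['eef_pos'],o['force'],o['ft_torque'],o['opening'])
p,d=viewer.snapshot('wrist');cv2.imwrite('pics/held.png',p[:,:,::-1])
p,d=viewer.snapshot('scene');cv2.imwrite('pics/held_s.png',cv2.resize(p[100:240,140:300,::-1],None,fx=4,fy=4))
```

```text
6.5417 [ 0.56762173 -0.22697221  0.03330271] [-0.68812625 -0.24011603 -0.09031198] [-0.05880347  0.01463612 -0.01835496]
6.975 [ 0.56756908 -0.22689915  0.03312416] [ 1.43316671 -0.37553051  0.7360409 ] [-0.05299247 -0.04492824 -0.01277332] 0.010663947744351253
8.5417 [ 0.56720067 -0.22685381  0.19952268] [ 0.33778201  0.051629   -0.69762622] [-0.0184133  -0.00564129 -0.05601572] 0.010478942799647001
```

View pics/held.png

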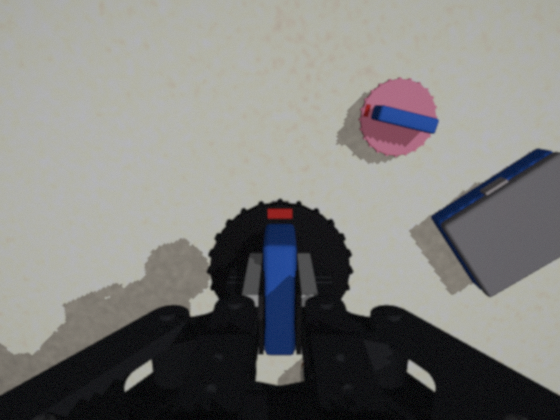

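View pics/held_s.png

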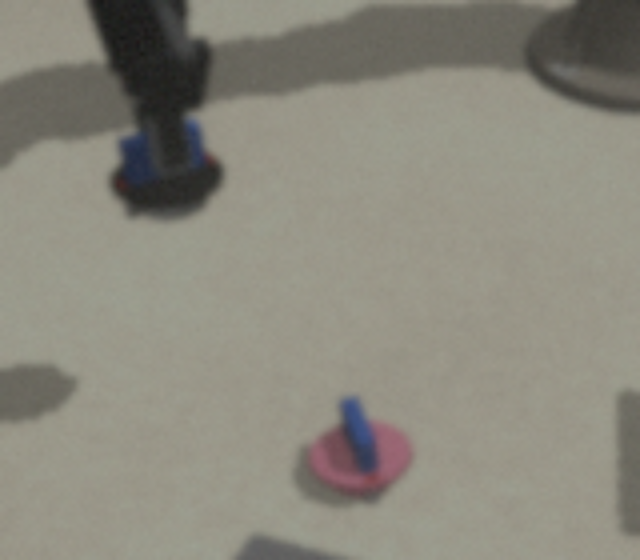

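```bash
cat >> h.py <<'E'
def st(f0=None,pr=True):
    o=arm.get_obs(); f=o['force']-(0 if f0 is None else f0); y=o['orientation'][:,1]
    if pr: print(round(o['time'],2),o['eef_pos'].round(4),'yaw',round(np.arctan2(y[1],y[0]),4),'f',f.round(2),'t',o['ft_torque'].round(3),o['opening'].round(4))
    return o,f
E
python3 - <<'E'
from h import *
X,Y=.5575,.1397;R=down(2.096)
arm.reach([X,Y,.2],R)
arm.move_l([X,Y,.130],R,rate=.1); arm.wait(.4)
o,_=st(); f0=np.mean([(arm.wait(.02),arm.get_obs()['force'])[1] for i in range(5)],0); np.save('/tmp/f0.npy',f0); print(f0)
z=.130
while z>.1205:
    z-=.001; arm.move_l([X,Y,z],R,rate=.02); o,f=st(f0)
    if abs(f[2])>5 or np.hypot(f[0],f[1])>6: print('contact');break
p,d=viewer.snapshot('wrist');cv2.imwrite('pics/ent.png',p[:,:,::-1])
E
```

```text
Traceback (most recent call last):
  File "h.py", line 14, in st
    if pr: print(round(o['time'],2),o['eef_pos'].round(4),'yaw',round(np.arctan2(y[1],y[0]),4),'f',f.round(2),'t',o['ft_torque'].round(3),o['opening'].round(4))
                                                                                                                                          ^^^^^^^^^^^^^^^^^^
AttributeError: 'float' object has no attribute 'round'
```

```bash
sed -i "s/,o\['opening'\].round(4))/,round(o['opening'],4))/" h.py
python3 - <<'E'
from h import *
X,Y=.5575,.1397;R=down(2.096)
o,_=st(); f0=np.mean([(arm.wait(.02),arm.get_obs()['force'])[1] for i in range(5)],0); np.save('/tmp/f0.npy',f0); print(f0)
p,d=viewer.snapshot('wrist');cv2.imwrite('pics/hov.png',p[:,:,::-1])
z=.130
while z>.1205:
    z-=.001; arm.move_l([X,Y,z],R,rate=.02); o,f=st(f0)
    if abs(f[2])>5 or np.hypot(f[0],f[1])>6: print('contact');break
p,d=viewer.snapshot('wrist');cv2.imwrite('pics/ent.png',p[:,:,::-1])
E
```

```text
11.27 [0.5576 0.1398 0.1303] yaw 2.0961 f [-1.05 -0.47 -0.82] t [ 0.014  0.034 -0.026] 0.0108
[ 0.01974635 -0.06897929 -0.92504854]
11.65 [0.5574 0.1397 0.1289] yaw 2.096 f [-0.23 -0.79  0.34] t [ 0.034 -0.005  0.009] 0.0107
11.9 [0.5574 0.1397 0.1279] yaw 2.096 f [-0.4   0.71  0.17] t [0.004 0.017 0.016] 0.0108
12.15 [0.5574 0.1397 0.1269] yaw 2.096 f [-1.18  0.28 -0.14] t [-0.058 -0.019 -0.016] 0.0106
12.4 [0.5575 0.1397 0.1259] yaw 2.096 f [ 0.5   0.3  -0.14] t [-0.039 -0.016  0.033] 0.0112
12.65 [0.5574 0.1397 0.1249] yaw 2.096 f [-0.11 -0.62 -0.08] t [0.01  0.081 0.02 ] 0.0107
12.9 [0.5574 0.1397 0.1239] yaw 2.096 f [0.7  0.24 0.15] t [-0.057  0.039 -0.034] 0.011
13.15 [0.5574 0.1397 0.1229] yaw 2.096 f [-0.2  -1.56 -0.59] t [-0.02   0.04  -0.003] 0.0106
13.4 [0.5577 0.1397 0.1221] yaw 2.096 f [-0.23  0.34  1.37] t [ 0.018 -0.029  0.006] 0.0105
13.65 [0.5577 0.1397 0.1212] yaw 2.096 f [ 0.05 -0.19  2.13] t [ 0.007 -0.03  -0.034] 0.0107
13.9 [0.5577 0.1397 0.1201] yaw 2.096 f [0.78 0.7  2.64] t [-0.033 -0.049  0.043] 0.0108
```

View pics/ent.png

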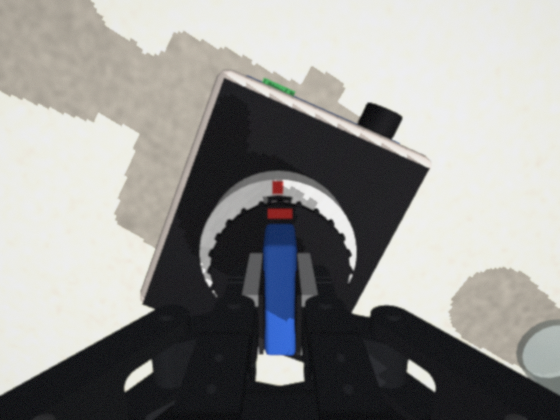

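The red marks line up at (278,187) and (280,213). Only the plunger's ~2 N is felt below 0.122, so the lugs are in the slots. I'll push on to about 12.7 mm.

Run:
```python
from h import *
X,Y=.5575,.1397;R=down(2.096);f0=np.load('/tmp/f0.npy')
z=.120
while z>.1113:
    z-=.00125; arm.move_l([X,Y,z],R,rate=.02); o,f=st(f0)
    if abs(f[2])>9 or np.hypot(f[0],f[1])>8: print('contact');break
```

```text
14.2 [0.5577 0.1397 0.1188] yaw 2.096 f [-0.71  0.35  2.32] t [-0.008 -0.092  0.01 ] 0.0107
14.45 [0.5577 0.1397 0.1175] yaw 2.096 f [ 0.03 -0.13  3.  ] t [ 0.007 -0.138 -0.003] 0.0109
14.7 [0.5577 0.1397 0.1163] yaw 2.096 f [0.39 0.38 3.32] t [ 0.007 -0.166  0.031] 0.0105
14.95 [0.5577 0.1397 0.1151] yaw 2.096 f [0.59 0.66 4.68] t [-0.029 -0.203 -0.008] 0.0106
15.2 [0.5577 0.1397 0.1138] yaw 2.096 f [0.51 0.68 3.53] t [ 0.027 -0.225  0.017] 0.011
15.45 [0.5577 0.1397 0.1126] yaw 2.096 f [1.5  0.13 3.88] t [ 0.036 -0.29  -0.005] 0.0108
15.7 [0.5576 0.1397 0.1113] yaw 2.0961 f [0.72 1.14 5.75] t [ 0.042 -0.257  0.01 ] 0.0102
```

Run:
```python
from h import *
X,Y=.5575,.1397;f0=np.load('/tmp/f0.npy')
a=2.096; z=.1111
while a>2.096-1.13:
    a-=.05 if a>1.2 else .025
    arm.move_l([X,Y,z],down(a),rate=.02); o,f=st(f0)
    if abs(f[2])>11 or np.hypot(f[0],f[1])>10 or abs(o['ft_torque'][2])>.25: print('stop',a);break
```

```text
15.95 [0.5575 0.1398 0.1111] yaw 2.0472 f [1.76 0.2  4.56] t [-0.013 -0.202 -0.05 ] 0.0106
16.2 [0.5574 0.1397 0.111 ] yaw 1.9978 f [0.6  0.21 4.35] t [ 0.013 -0.144  0.014] 0.0108
16.45 [0.5573 0.1397 0.111 ] yaw 1.9481 f [0.67 0.09 4.4 ] t [ 0.047 -0.086 -0.05 ] 0.011
16.7 [0.5573 0.1397 0.111 ] yaw 1.8981 f [0.22 0.37 4.72] t [ 0.022 -0.035 -0.032] 0.0106
16.95 [0.5573 0.1397 0.111 ] yaw 1.8482 f [-0.28  0.52  3.9 ] t [ 0.006  0.036 -0.042] 0.0107
17.2 [0.5574 0.1397 0.1111] yaw 1.7981 f [-0.63  0.25  5.03] t [ 0.045 -0.016 -0.048] 0.0108
17.45 [0.5574 0.1397 0.1111] yaw 1.7481 f [0.27 0.14 4.58] t [-0.005  0.012 -0.023] 0.0109
17.7 [0.5575 0.1396 0.1111] yaw 1.6981 f [-0.4  -0.36  4.08] t [ 0.006 -0.039 -0.014] 0.0109
17.95 [0.5575 0.1397 0.1111] yaw 1.6481 f [ 0.64 -0.25  4.82] t [-0.019 -0.06  -0.022] 0.0109
18.2 [0.5575 0.1397 0.1111] yaw 1.5981 f [-0.28 -0.63  4.47] t [-0.004 -0.067 -0.044] 0.0108
18.45 [0.5575 0.1397 0.1111] yaw 1.5481 f [ 0.78 -0.89  4.91] t [-0.015 -0.054 -0.025] 0.0107
18.7 [0.5575 0.1397 0.1111] yaw 1.4981 f [0.64 0.14 5.31] t [-0.026 -0.06  -0.038] 0.01
[... 611 characters left out ...]
6] t [ 0.024 -0.062 -0.032] 0.0105
20.7 [0.5575 0.1397 0.1111] yaw 1.1467 f [0.61 0.08 4.33] t [-0.004 -0.031 -0.046] 0.0105
20.95 [0.5575 0.1397 0.1111] yaw 1.1216 f [-0.    0.74  4.  ] t [ 0.023 -0.06  -0.025] 0.0108
21.2 [0.5575 0.1397 0.1111] yaw 1.0965 f [ 0.77 -0.58  4.61] t [-0.016 -0.021 -0.01 ] 0.0109
21.45 [0.5575 0.1397 0.1111] yaw 1.0715 f [ 0.05 -0.1   4.06] t [ 0.05  -0.017 -0.019] 0.0111
21.7 [0.5577 0.14   0.1111] yaw 1.0468 f [0.96 1.37 3.68] t [ 0.149 -0.145  0.007] 0.0108
21.95 [0.5579 0.1401 0.1112] yaw 1.0221 f [1.45 0.7  3.68] t [ 0.29  -0.371  0.177] 0.0106
22.2 [0.5579 0.1402 0.1112] yaw 0.9983 f [3.15 1.66 3.47] t [ 0.428 -0.538  0.654] 0.0105
stop 0.9960000000000001
```

The end stop was felt at yaw ≈1.03, 61° from the slot. I'll relax the torque slightly, then release.

Run:
```python
from h import *
X,Y=.5575,.1397;f0=np.load('/tmp/f0.npy')
arm.move_l([X,Y,.1111],down(1.035),rate=.02); arm.wait(.2); st(f0)
arm.command_gripper(.035); st(f0); arm.wait(.3); st(f0)
arm.move_l([X,Y,.20],rate=.1); arm.wait(.3); st(f0)
import pickle
c=viewer.get_calibration('wrist'); p,d=viewer.snapshot('wrist'); cv2.imwrite('pics/end.png',p[:,:,::-1]); pickle.dump((c,d),open('/tmp/end.pkl','wb'))
p,d=viewer.snapshot('scene');cv2.imwrite('pics/end_s.png',cv2.resize(p[140:260,270:400,::-1],None,fx=5,fy=5))
```

```text
22.65 [0.5577 0.14   0.1112] yaw 1.0344 f [1.41 3.23 3.47] t [ 0.601 -0.529  0.056] 0.0107
23.01 [0.5565 0.1389 0.1104] yaw 1.0341 f [-0.04 -0.32  1.26] t [ 0.032 -0.03   0.011] 0.0351
23.31 [0.5574 0.1397 0.111 ] yaw 1.035 f [-0.24  0.69 -0.05] t [ 0.03  -0.019  0.027] 0.0355
24.65 [0.5573 0.1396 0.1996] yaw 1.0349 f [-0.41 -0.01  1.04] t [-0.016  0.007 -0.03 ] 0.0352
```

View pics/end.png

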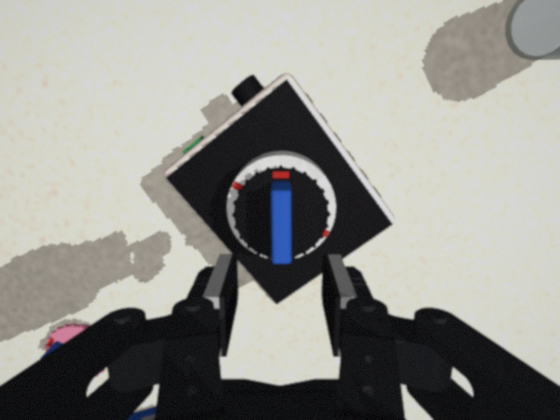

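View pics/end_s.png

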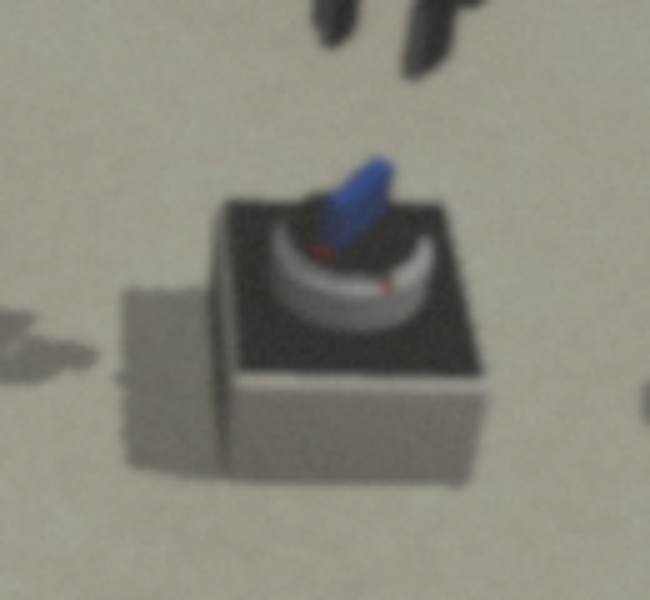

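The cap sits in the ring. Its mark at (281,174) is about 60° clockwise of the ring mark at (237,186). Next I'll check the locked height from depth.

Run:
```python
from h import *
import pickle
c,d=pickle.load(open('/tmp/end.pkl','rb'))
def reg(us,vs): 
    P=np.array([px2d(c,u,v,d[v,u]) for u in us for v in vs if d[v,u]>0]); print(np.median(P,0).round(4),P[:,2].std().round(4),len(P))
print('bar(.129)');reg(range(277,286),range(200,255))
print('flange (.103)');reg(range(243,264),range(195,230));reg(range(300,322),range(195,230))
print('ring (.091)');reg(range(270,292),range(158,163))
print('plate (.07)');reg(range(205,218),range(160,185))
P=lambda u,v:px2z(c,u,v,.129)
a=P(280.5,190);b=P(282.5,263);print('bar angle',np.arctan2(*(a-b)[1::-1])%np.pi, 'mid',(a+b)/2)
```

```text
bar(.129)
[0.5572 0.1399 0.1286] 0.0006 490
flange (.103)
[0.5469 0.125  0.1026] 0.0006 734
[0.5659 0.157  0.1026] 0.0006 767
ring (.091)
[0.5286 0.1566 0.0908] 0.0007 109
plate (.07)
[0.5135 0.1077 0.0696] 0.0006 322
bar angle 2.6333107261406283 mid [0.55748209 0.1400388  0.129     ]
```

Run:
```python
from h import *
job_done()
```

```text
the job is handed in; nothing more can be done
```

The blue-handled lamp cap is locked in the port and the job is handed in; the last reading before hand-in was at about 25 s of the 69 s.

I lowered the cap into the slots and felt only the plunger's force. I pushed it about 12.7 mm down with 4–6 N, then turned it clockwise until the end stop pushed back at about 61°. I eased off and opened the gripper.

**Last checks (camera):**
- **Locked height:** the flange is 11.8 mm above the ring's top. It should be 12 mm when locked and 9 mm when not.
- **Turn:** the bar lies about 59° clockwise of the slots.
- **Clear of the cap:** the gripper was open and about 90 mm up.

The highest forces I read were about 6 N downward, 3.6 N sideways and 0.65 N m of twist at the end stop. The twist overshot the 0.25 N m limit I had set for that step. The arm was not moved against the oil bottle, beaker, slide box or pink look-alike, though I did not re-measure their positions at the end. No check failed or disagreed.

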